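# Take the long perch out of the travel cage through its half-open roof

### The arm

A 6-joint arm with a two-finger parallel gripper is mounted at the origin on the work surface. World frame = base frame: x ahead of the robot, y to its left, z up, the work surface at z = 0. Lengths are in mm, angles in degrees, forces in N, time in s.
With the tool pointing down it reaches from about 350 to 850 mm from the base axis. Payload 8.1 kg.
Tool frame: the origin (TCP) lies between the finger pads; the fingertips stand 22 mm ahead of it and the grasp point (between the pads) lies 3 mm ahead of it; z points along the fingers, y is the line along which they close (so a half turn about z gives the same grasp; the last joint's range is limited). The gripper opens to 85 mm and grips with 20 to 120 N. Pads are 22 mm wide; open, the fingers measure 114 mm over their backs; the gripper's body (76 mm by 85 mm) begins 54 mm behind the grasp point. The pads swing forward as they close: fully open they stand 13 mm farther back than shut.
Start: joints at [62.086, 7.471, 85.268, -0, 87.261, -4.893], TCP at [234.625, 552.229, 253.292] pointing down, gripper open.
Joint ranges: [-169.43, 169.43], [-51.17, 129.36], [1.28, 143.12], [-76.62, 256.62], [0, 156.53], [-152.29, 152.29]. Speed limits (degrees/s): [136.94, 136.94, 159.86, 180, 180, 180].

### API

Orientations are given as [roll, pitch, yaw] about the fixed x, y, z axes, in that order (R = Rz(yaw) Ry(pitch) Rx(roll)).
In Python, from bench import r, vision gives the robot as it stands.
- The arm moves only by the tool step_arm, never from a script. Its argument "targets" is a list that holds one entry, the list of rows, each a list of 6 numbers: the shift along the world's x, y, z in mm, then the turn, a rotation vector about the world's x, y, z in rad. In form: [[[x, y, z, rx, ry, rz], ...]]. A call has 1 to 12 rows; each row is the pose to reach, as a shift and turn from the pose commanded when the call began; what a row does not reach only later rows make up. A row lasts 1/12 s, in which the tool goes at most 41.7 mm and 7.16 degrees, less where a joint would pass 70% of its speed; a pose out of reach is approached as far as the arm can. A call with a gripper value outside its range is refused whole. "fingers" is the gripper's target within -1 to 1 (shut at 1, half-way at 0, fully open at -1), set as the call begins (left out, the last holds). The fingers move at their own pace and stop on an object; "newtons" is the grip in N (left out, the last holds). Time passes only in rows, so rows that repeat a pose let the fingers close. It gives the time, the measured TCP pose, the force, the opening and the grip force at its end, in the units of the state.
- r.sense(): the state, without advancing time (a new reading comes with each control period).
- vision.snapshot(name): name is "side" or "top"; returns a dict with "img" (400x640x3 uint8, blue, green, red), "mtx" (3x3 intrinsics, pixels), "D" ([k1, k2, p1, p2, k3] as OpenCV has them; the pictures are not rectified), "eye" and "attitude" of the camera in the world. Camera axes: x right, y up, looking along -z (the intrinsics and any distortion apply to the point x, -y, -z); pixel columns grow to the right and rows downward; lengths in mm; the calibration is good to about 2 mm. A picture is of the moment at which its call begins. There is no depth.
- r.hand_in(): hands the job in; it is judged then, once.
The state is a dict: "time": time; "joint_pos": joint angles; "qd": joint speeds; "joint_efforts": joint torques, N m; "tool_pos": TCP position; "tcp_rot": TCP orientation; "ft_force": force on the tool from outside, world axes, zero at the start; "wrist_torque": the same for the moment, N m; "finger_gap": finger opening in mm; "grip_force": force on a finger pad.
Only numpy, scipy, OpenCV 4.12 (cv2) and the standard library are available. Lean on these libraries where they do the work, as an engineer would, in place of code of your own. Each camera call takes 0.05 s, during which the arm holds its last target. There are 200 camera calls.

### The job

The travel cage has to be cleaned before the next animal: take hold of the wooden perch inside it, tilt it and bring it out end first through the open half of the roof. Finish still holding it in the gripper, level and feet down, with its feet about 5 cm or more above the height of the cage roof and touching nothing else, so that a colleague can take it from you. Do not shove or tip the cage, and leave its food bowl and the things on the table where they stand.

Things in the scene. Friction and masses are not known exactly. Their poses are not given: they have to be found in the camera images.
- cage: Loose small-animal travel cage, 2.5 kg: lime plastic tray (walls 60 mm high) with wire walls and roof. 310 (x) x 470 (y) x 170 mm high outside, 300 x 460 inside, floor 6 mm thick. Origin: centre of its underside; z up. Roof open at the +y half (hatch), closed from the -y end to y = +5 mm, where the opened panel lies folded back flat (top at 176 mm). Take the wire faces as solid, 4 mm thick.
- hatch (a point): Centre of the opening in the cage roof, at the roof's top, 170 mm above the table. The opening is a wire-framed rectangle, 260 mm along the cage's x and 217 mm along its y (cage y from +5 to +222 mm); the perch is too long to pass it level in any direction. Axes as those of the cage.
- perch: Loose wooden floor perch, about 0.15 kg: straight bar 360 mm long, 20 x 20 mm, on a T foot at each end (base 50 mm wide in x, 14 mm thick in y; no higher than the bar). Origin: mid bar on its axis, 55 mm above the feet's underside (61 mm above the table in the cage). y along the bar, z up. It stands on the cage floor about along the cage's y, +y end under the opening, -y end under the closed roof.
- perch_mid (a point): Centre of the perch bar (on its axis, half-way along).
- perch_end_a (a point): End of the perch bar on its axis, at its +y end (the end under the opening at the start), 180 mm from the middle; the foot's underside is 55 mm below it.
- perch_end_b (a point): The other end of the perch bar on its axis (-y end), 180 mm from the middle; the foot's underside is 55 mm below it.
- bowl: Loose white ceramic food bowl, 76 mm across and 34 mm high, on the cage floor near the -y end, at the side of the perch. Origin: centre of its underside. Leave it.
- disinfectant: Loose white bottle with a blue label, 68 mm across and 190 mm high, on the table to the right. Origin: centre of its underside. Leave it.
- tray: Loose shallow steel instrument tray, 130 x 220 x 30 mm, on the table to the left. Origin: centre of its underside. Leave it.
- jar: Loose clear jar with a white lid, 72 mm across and 95 mm high, on the table to the left and farther away. Origin: centre of its underside. Leave it.

How it is judged (in metres and radians):
On the way:
1. one end of the perch is out above the cage roof (bar end 20 mm above it) while the other end is still inside the cage below the roof (((z of perch_end_a in the frame of cage above 0.19 m and z of perch_end_b in the frame of cage below 0.165 m and x of perch_end_b in the frame of cage between -0.15 and 0.15 m and y of perch_end_b in the frame of cage between -0.23 and 0.23 m) or (z of perch_end_b in the frame of cage above 0.19 m and z of perch_end_a in the frame of cage below 0.165 m and x of perch_end_a in the frame of cage between -0.15 and 0.15 m and y of perch_end_a in the frame of cage between -0.23 and 0.23 m))), for 0.1 s.
At the end, for the whole second after the job is handed in: The perch is held still in the fingers, level and feet down within 15 degrees, both bar ends at least 260 mm above the table (feet about 35 mm or more above the cage roof), touching no part of the cage (height (world z) of each of perch_end_a, perch_end_b above 0.26 m and angle between perch's own z axis and vertical below 0.26 rad and contact force between perch and the fingers above 2 N and contact force between perch and cage below 0.05 N and linear speed of perch below 0.03 m/s); the arm keeps its last pose, push and grip.
It fails at once if the cage is shoved more than 20 mm or tipped (distance of cage from where it was at the start of the episode above 0.02 m or angle between cage's own z axis and vertical above 0.1 rad).
It fails at once if the food bowl is moved more than 30 mm or tipped (distance of bowl from where it was at the start of the episode above 0.03 m or angle between bowl's own z axis and vertical above 0.3 rad).
It fails at once if the bottle is moved more than 30 mm or tipped (distance of disinfectant from where it was at the start of the episode above 0.03 m or angle between disinfectant's own z axis and vertical above 0.3 rad).
It fails at once if the steel tray is moved more than 30 mm or tipped (distance of tray from where it was at the start of the episode above 0.03 m or angle between tray's own z axis and vertical above 0.3 rad).
It fails at once if the jar is moved more than 30 mm or tipped (distance of jar from where it was at the start of the episode above 0.03 m or angle between jar's own z axis and vertical above 0.3 rad).
It also fails if it takes over 45 s, if anything falls off the work surface, if the arm or the gripper's body presses on something with over 40 N, if the wrist force passes 120 N, or if a joint passes its speed limit or range.

## Working session

There is one attempt and no reset: what is moved stays moved. The work goes in short steps, Python scripts to look and compute and a tool call to move; the robot and the scene stay as the last step left them, time stands still between calls to the robot, and variables do not carry over. Pictures are saved under pics/ and viewed, at most 10 in all, crops included, and the job is handed in when it is done.

Besides the shell and the picture viewer there is one more tool, called in YAML: its name, and indented under it one key for each argument. step_arm: Moves the arm, as the interface text tells. Its arguments: {"type":"object","properties":{"targets":{"type":"array"},"fingers":{"type":"number"},"newtons":{"type":"number"}},"required":["targets"]}

```bash
mkdir -p pics; ls
python3 - <<'E'
from bench import r, vision
import cv2,numpy as np
np.set_printoptions(precision=2,suppress=True)
for n in("side","top"):
    s=vision.snapshot(n); cv2.imwrite(f"pics/{n}0.png",s["img"]); print(n,s["mtx"],s["D"],s["eye"],s["attitude"])
print(r.sense())
E
```

```text
pics
side [[451.8    0.   321.9 ]
 [  0.   451.8  199.79]
 [  0.     0.     1.  ]] [0.04 0.   0.   0.   0.  ] [ 582.4   913.47 1189.38] [  41.59    0.38 -179.13]
top [[468.59   0.   321.01]
 [  0.   468.59 208.79]
 [  0.     0.     1.  ]] [0.05 0.   0.   0.   0.  ] [ 469.29  -29.31 1604.27] [  5.6    0.76 -89.34]
{'time': 0.1, 'joint_pos': array([62.09,  7.51, 85.32,  0.  , 87.26, -4.89]), 'qd': array([ 0.11, -0.07,  0.01,  0.07,  0.02,  0.01]), 'joint_efforts': array([  0.  , -57.09, -50.19,  -0.  ,   0.01,   0.  ]), 'tool_pos': array([234.41, 551.83, 252.36]), 'tcp_rot': array([-179.91,   -0.01,  156.98]), 'ft_force': array([-0.29,  0.03, -0.69]), 'wrist_torque': array([-0.03, -0.02, -0.02]), 'grip_force': 0.0, 'finger_gap': 85.2715409430543}
```

View pics/side0.png

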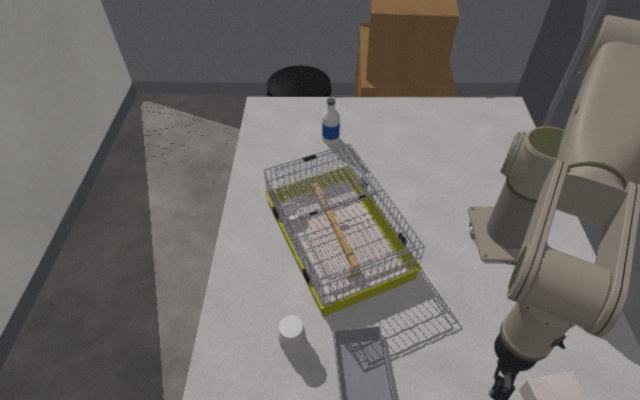

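View pics/top0.png

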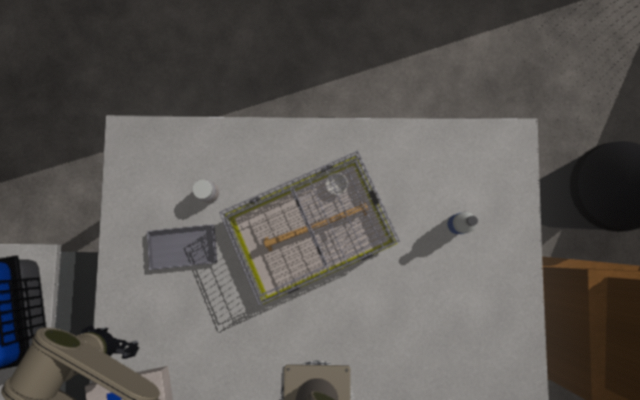

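The side view shows the cage with the perch from about (318,187) to (357,275). In the top view the perch runs (265,243)–(365,209) and the tray corners are lime. Now I'll measure.

```bash
cat > h.py <<'E'
from bench import r, vision
import cv2,numpy as np
from scipy.spatial.transform import Rotation as R
np.set_printoptions(precision=1,suppress=True)
def onplane(s,px,z):
    u=cv2.undistortPoints(np.float64(px).reshape(-1,1,2),s["mtx"],np.float64(s["D"]))[:,0]
    d=np.c_[u[:,0],-u[:,1],-np.ones(len(u))]@R.from_euler('xyz',s["attitude"],degrees=True).as_matrix().T
    e=np.array(s["eye"]); return e+d*((z-e[2])/d[:,2])[:,None]
def project(s,P):
    M=R.from_euler('xyz',s["attitude"],degrees=True).as_matrix()
    c=(np.atleast_2d(P)-s["eye"])@M; c=c*[1,-1,-1]
    return cv2.projectPoints(c,np.zeros(3),np.zeros(3),s["mtx"],np.float64(s["D"]))[0][:,0]
def mask(img,lo,hi,roi):
    m=cv2.inRange(cv2.cvtColor(img,cv2.COLOR_BGR2HSV),lo,hi); k=np.zeros_like(m); x0,y0,x1,y1=roi; k[y0:y1,x0:x1]=255
    return m&k
def rect(s,m,z):
    p=np.argwhere(m)[:,::-1]; w=onplane(s,p,z)[:,:2].astype(np.float32)
    return cv2.minAreaRect(w),len(p)
E
python3 - <<'E'
from h import *
for n,roi in(("side",(255,140,430,315)),("top",(210,145,405,310))):
    s=vision.snapshot(n); im=s["img"]
    o=mask(im,(8,90,90),(19,255,255),roi); l=mask(im,(25,120,60),(38,255,255),roi)
    o=cv2.morphologyEx(o,cv2.MORPH_OPEN,np.ones((2,2)))
    print(n,"perch",rect(s,o,71),"lime",rect(s,l,60))
    x0,y0,x1,y1=roi; c=im.copy(); c[o>0]=(255,0,255); c[l>0]=(255,255,0)
    cv2.imwrite(f"pics/m_{n}.png",np.hstack([cv2.resize(a[y0:y1,x0:x1],None,fx=2,fy=2,interpolation=cv2.INTER_CUBIC) for a in(im,c)]))
E
cd pics; python3 -c "
import cv2,numpy as np
a,b=cv2.imread('m_side.png'),cv2.imread('m_top.png');b=cv2.copyMakeBorder(b,0,max(0,a.shape[0]-b.shape[0]),0,0,0);print(a.shape,b.shape)"
```

```text
side perch (((563.8741455078125, 19.945663452148438), (19.17426300048828, 352.4017333984375), 21.03409194946289), 376) lime (((553.5498657226562, 39.236114501953125), (322.0694274902344, 498.7515869140625), 24.734134674072266), 1976)
top perch (((558.0386962890625, 15.82550048828125), (28.998043060302734, 338.4900207519531), 19.48821449279785), 406) lime (((557.9849853515625, 33.66558837890625), (308.26104736328125, 455.1025390625), 24.766756057739258), 647)
(350, 700, 3) (350, 780, 3)
```

View pics/m_side.png

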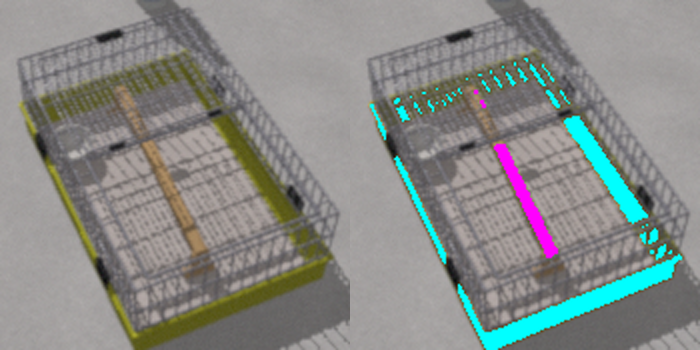

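View pics/m_top.png

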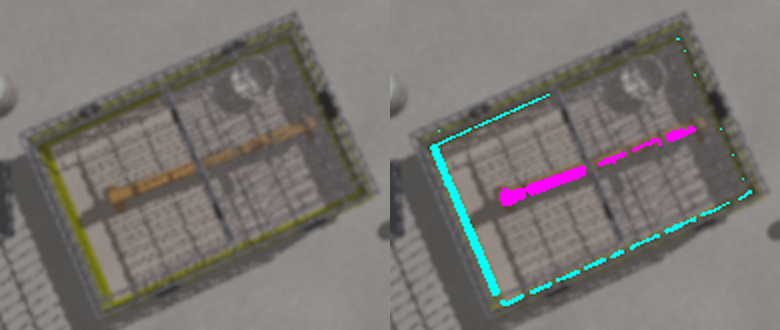

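Masks look right: bar's a end is at about (355,266) in the side view, and the tray rim is clean in the top view. I'll check the pose by overlaying the known cage and perch corners.

```bash
cat >> h.py <<'E'
def frame(c,yaw): 
    y=np.radians(yaw); return lambda p: np.c_[np.array(p)[:,:2]@np.array([[np.cos(y),np.sin(y)],[-np.sin(y),np.cos(y)]])+c, np.array(p)[:,2]]
E
python3 - <<'E'
from h import *
cage=frame((561.5,25),24.8); perch=frame((564,10),21.0); out=[]
C=lambda z:[(-155,-235,z),(155,-235,z),(155,235,z),(-155,235,z)]
for n,roi in(("side",(255,140,430,315)),("top",(210,145,405,310))):
    s=vision.snapshot(n); x0,y0,x1,y1=roi
    im=cv2.resize(s["img"][y0:y1,x0:x1],None,fx=4 if 0 else 2.2,fy=2.2,interpolation=cv2.INTER_CUBIC) 
    def dr(P,col): 
        q=((project(s,P)-[x0,y0]+.5)*2.2).astype(np.int32); cv2.polylines(im,[q],True,col,1)
    dr(cage(C(60)),(0,0,255)); dr(cage(C(170)),(255,0,0)); dr(cage([(-130,5,170),(130,5,170),(130,222,170),(-130,222,170)]),(0,255,0))
    dr(perch([(-10,-180,71),(10,-180,71),(10,180,71),(-10,180,71)]),(255,0,255))
    dr(perch([(-25,166,6),(25,166,6),(25,180,6),(-25,180,6)]),(255,255,0))
    out.append(cv2.copyMakeBorder(im,0,390-im.shape[0],0,0,0) )
    px={"side":[(314,213.5),(362.5,196.5)],"top":[(294,185),(324,264)]}[n]
    print(n,onplane(s,px,170), "bowl" , onplane(s,[(291,211)] if n=="side" else [(333,185)],40))
cv2.imwrite("pics/ov.png",np.hstack(out)); print(cage([(-130,5,170),(130,5,170)]))
E
```

```text
side [[625.3  62.9 170. ]
 [480.   -5.6 170. ]] bowl [[707.7 -55.6  40. ]]
top [[682.8  75.8 170. ]
 [441.3 -19.6 170. ]] bowl [[703.4 -46.2  40. ]]
[[441.4 -25.  170. ]
 [677.4  84.1 170. ]]
```

View pics/ov.png

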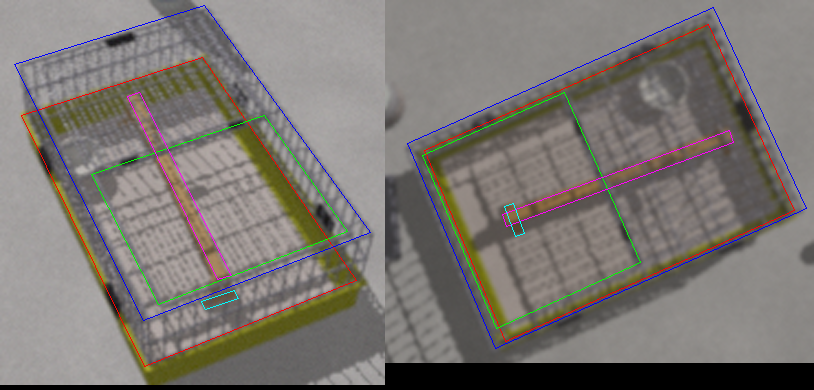

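The overlay agrees within about 5 mm in both views: hatch in green, and the bar ends match at (505,215) and (730,135). Next is the lift path in the cage's y-z plane.

```bash
cat > plan.py <<'E'
import numpy as np, itertools
from scipy.sparse import csr_matrix
from scipy.sparse.csgraph import dijkstra
ym=-17.
boxes=[(-400,400,-50,6),(-235,5,166,178),(222,260,0,170),(-260,-230,0,170)]
def rectpts(a,b,c,d): # bar y, z
    u=np.linspace(0,1,25); return np.r_[np.c_[a+(b-a)*u,0*u+c],np.c_[a+(b-a)*u,0*u+d],np.c_[0*u+a,c+(d-c)*u],np.c_[0*u+b,c+(d-c)*u]]
def clear(P):
    m=np.inf
    for y0,y1,z0,z1 in boxes:
        dy=np.maximum(y0-P[...,0],P[...,0]-y1); dz=np.maximum(z0-P[...,1],P[...,1]-z1)
        d=np.where((dy<0)&(dz<0),np.maximum(dy,dz),np.hypot(np.maximum(dy,0),np.maximum(dz,0))); m=np.minimum(m,d.min(-1))
    return m
def rot(P,t): c,s=np.cos(t),np.sin(t); return P@np.array([[c,s],[-s,c]])
Z=np.arange(61,352,10.); T=np.radians(np.arange(0,71,5))
def run(s,lam):
    Y=np.arange(ym+s-40,ym+s+161,10.)
    per=np.r_[rectpts(-180,180,-10,10),rectpts(166,180,-55,0),rectpts(-180,-166,-55,0)]-[s,0]
    grip=np.r_[rectpts(-12,12,-20,54),rectpts(-43,43,54,150),rectpts(-50,50,150,330)]
    cl=np.empty((len(Y),len(Z),len(T)))
    yy,zz=np.meshgrid(Y,Z,indexing='ij')
    for k,t in enumerate(T):
        P=np.r_[rot(per,t),rot(grip,t-lam)]
        cl[:,:,k]=clear(P[None,None]+np.stack([yy,zz],-1)[:,:,None])
    si=(4,0,0); cl[si]=12; cl[4,1,0]=max(cl[4,1,0],8)
    idx=np.arange(cl.size).reshape(cl.shape); A=[];B=[];W=[]
    for d in itertools.product((-1,0,1),repeat=3):
        if d==(0,0,0):continue
        sl=tuple(slice(max(0,-q),n-max(0,q)) for q,n in zip(d,cl.shape)); s2=tuple(slice(max(0,q),n-max(0,-q)) for q,n in zip(d,cl.shape))
        c=np.minimum(cl[sl],cl[s2]).ravel(); ok=c>4
        A.append(idx[sl].ravel()[ok]);B.append(idx[s2].ravel()[ok]);W.append((np.linalg.norm(d)*(1+(15/c[ok])**4)))
    G=csr_matrix((np.concatenate(W),(np.concatenate(A),np.concatenate(B))),shape=(cl.size,)*2)
    dist,pr=dijkstra(G,indices=idx[si],return_predecessors=True)
    g=idx[:,25,0]; e=g[np.argmin(dist[g])]
    if not np.isfinite(dist[e]): return None
    p=[e]
    while p[-1]!=idx[si]: p.append(pr[p[-1]])
    p=np.array(np.unravel_index(p[::-1],cl.shape)).T
    return min(cl[tuple(q)] for q in p[2:]),dist[e],[(Y[a],Z[b],round(np.degrees(T[c])),round(cl[a,b,c])) for a,b,c in p]
if __name__=="__main__":
    best=None
    for s in (70,85,100,115,130,145):
        for l in (0,10,20,30):
            q=run(s,np.radians(l)); print(s,l,q and (round(q[0],1),round(q[1],1)))
            if q and (best is None or q[1]<best[2][1]): best=(s,l,q)
    print(best[:2]); print(*[tuple(map(float,x)) for x in best[2][2]],sep="\n")
E
python3 plan.py
```

```text
70 0 (np.float64(11.7), np.float64(88.3))
70 10 (np.float64(11.7), np.float64(84.6))
70 20 (np.float64(11.7), np.float64(84.2))
70 30 (np.float64(11.7), np.float64(84.2))
85 0 (np.float64(11.6), np.float64(85.4))
85 10 (np.float64(11.6), np.float64(85.2))
85 20 (np.float64(11.6), np.float64(85.1))
85 30 (np.float64(11.6), np.float64(85.1))
100 0 (np.float64(8.9), np.float64(101.9))
100 10 (np.float64(8.9), np.float64(101.9))
100 20 (np.float64(8.9), np.float64(101.9))
100 30 (np.float64(8.9), np.float64(101.9))
115 0 (np.float64(7.4), np.float64(134.3))
115 10 (np.float64(7.4), np.float64(134.3))
115 20 (np.float64(7.4), np.float64(134.3))
115 30 (np.float64(7.4), np.float64(137.4))
130 0 (np.float64(6.0), np.float64(181.7))
130 10 (np.float64(6.0), np.float64(181.7))
130 20 (np.float64(6.0), np.float64(181.7))
130 30 (np.float64(6.0), np.float64(203.4))
145 0 (np.float64(4.6), np.float64(352.3))
145 10 (np.float64(4.6), np.float64(352.3))
145 20 (np.float64(4.6), np.float64(353.7))
145 30 None
(70, 30)
(53.0, 61.0, 0.0, 12.0)
(53.0, 71.0, 0.0, 10.0)
(53.0, 81.0, 0.0, 20.0)
(53.0, 91
[... 297 characters left out ...]

(113.0, 201.0, 30.0, 14.0)
(123.0, 201.0, 30.0, 19.0)
(133.0, 201.0, 30.0, 22.0)
(143.0, 211.0, 30.0, 20.0)
(153.0, 221.0, 35.0, 27.0)
(163.0, 231.0, 35.0, 28.0)
(173.0, 241.0, 40.0, 32.0)
(183.0, 251.0, 40.0, 39.0)
(193.0, 261.0, 45.0, 39.0)
(193.0, 271.0, 45.0, 49.0)
(203.0, 281.0, 45.0, 49.0)
(213.0, 291.0, 45.0, 49.0)
(213.0, 301.0, 45.0, 42.0)
(213.0, 311.0, 45.0, 35.0)
(213.0, 321.0, 45.0, 28.0)
(213.0, 331.0, 45.0, 25.0)
(213.0, 341.0, 45.0, 24.0)
(213.0, 351.0, 40.0, 21.0)
(213.0, 351.0, 35.0, 20.0)
(213.0, 351.0, 30.0, 17.0)
(213.0, 351.0, 25.0, 18.0)
(213.0, 351.0, 20.0, 36.0)
(213.0, 341.0, 15.0, 45.0)
(213.0, 331.0, 10.0, 55.0)
(213.0, 321.0, 5.0, 66.0)
(213.0, 311.0, 0.0, 78.0)
```

```bash
cat >> h.py <<'E'
YAW=21.0; MID=np.array([564.5,9.]); S=85; LAM=15
def pose(dy,z,th,lam=LAM,yaw=YAW):
    """TCP pose for grasp point at S+dy along the perch line, height z, perch tilt th"""
    t=np.radians(lam-th); Rp=R.from_euler('z',yaw,degrees=True).as_matrix()
    M=Rp@np.array([[0,1,0],[np.cos(t),0,-np.sin(t)],[-np.sin(t),0,-np.cos(t)]])
    g=np.r_[MID,z]+Rp@[0,S+dy,0]
    return g-3*M[:,2],M
def delta(p,M,p0=None,M0=None):
    if p0 is None:
        s=r.sense(); p0=s["tool_pos"]; M0=R.from_euler('xyz',s["tcp_rot"],degrees=True).as_matrix()
    return np.r_[p-p0,R.from_matrix(M@M0.T).as_rotvec()]
E
python3 - <<'E'
from h import *; import plan
np.set_printoptions(precision=3,suppress=True)
p,M=pose(0,300,0); print(np.linalg.det(M),p,delta(p,M))
q=plan.run(85,np.radians(15)); print(q[0],[tuple(map(int,x)) for x in q[2]])
E
```

```text
1.0000000000000002 [533.76   89.079 302.898] [ 299.209 -462.988   49.988   -0.193   -0.187   -0.798]
11.555455537277526 [(68, 61, 0, 12), (68, 71, 0, 10), (68, 81, 0, 20), (68, 91, 0, 30), (68, 101, 0, 33), (68, 111, 0, 33), (78, 121, 5, 37), (78, 131, 5, 31), (88, 141, 10, 30), (88, 151, 15, 23), (98, 161, 15, 18), (98, 171, 20, 16), (98, 181, 25, 13), (108, 191, 25, 12), (118, 201, 30, 15), (128, 201, 30, 15), (138, 211, 30, 19), (148, 221, 35, 18), (158, 231, 35, 25), (168, 241, 40, 23), (178, 251, 40, 33), (188, 261, 40, 35), (198, 271, 45, 39), (208, 281, 45, 49), (218, 291, 45, 52), (228, 301, 45, 52), (228, 311, 45, 45), (228, 321, 45, 38), (228, 331, 45, 32), (228, 341, 45, 29), (228, 351, 40, 17), (228, 351, 35, 17), (228, 351, 30, 15), (228, 351, 25, 13), (228, 351, 20, 31), (228, 341, 15, 41), (228, 331, 10, 53), (228, 321, 5, 65), (228, 311, 0, 78)]
```

step_arm:
  targets:
    - [[0,0,40,0,0,0],[20,-31,60,-0.013,-0.012,-0.053],[40,-62,60,-0.026,-0.025,-0.106],[60,-93,60,-0.039,-0.037,-0.16],[80,-124,60,-0.051,-0.05,-0.213],[100,-154,60,-0.064,-0.062,-0.266],[120,-185,60,-0.077,-0.075,-0.319],[140,-216,60,-0.09,-0.087,-0.372],[160,-247,60,-0.103,-0.1,-0.426],[180,-278,60,-0.116,-0.112,-0.479],[200,-309,60,-0.129,-0.125,-0.532],[220,-340,60,-0.141,-0.137,-0.585]]
  fingers: -1

```text
time: 1.3
tool_pos: [455.2, 210.6, 313.4]
tcp_rot: [-178.9, 11.1, 123.3]
ft_force: [-0.1, 0.9, -0.5]
finger_gap: 84.9
grip_force: 0.0
```

Run:
```python
from h import *
np.set_printoptions(precision=3,suppress=True)
s=r.sense(); print(s["time"],s["tool_pos"],s["joint_pos"]); print(delta(*pose(0,300,0)))
```

```text
1.3 [455.222 210.632 313.435] [ 26.552  -8.635  95.707 -11.16   92.713  -7.213]
[  78.539 -121.553  -10.537   -0.052   -0.049   -0.211]
```

step_arm:
  targets:
    - [[20,-31,-3,-0.013,-0.012,-0.053],[40,-62,-6,-0.026,-0.025,-0.106],[60,-92,-8,-0.039,-0.037,-0.16],[78,-121,-10,-0.052,-0.049,-0.211],[78,-121,-10,-0.052,-0.049,-0.211],[78,-121,-10,-0.052,-0.049,-0.211]]

```text
time: 1.8
tool_pos: [532.9, 89.7, 302.7]
tcp_rot: [-179.9, 15.0, 111.0]
ft_force: [-0.4, 0.7, 0.5]
finger_gap: 85.6
grip_force: 0.0
```

Run:
```python
from h import *
np.set_printoptions(precision=3,suppress=True)
s=r.sense(); print(s["time"],s["tool_pos"],s["joint_pos"]); print(delta(*pose(0,61,0)))
sn=vision.snapshot("side"); im=sn["img"]
x0,y0=230,100; c=cv2.resize(im[y0:y0+240,x0:x0+320],None,fx=2.4,fy=2.4,interpolation=cv2.INTER_CUBIC)
t=np.array(s["tool_pos"]); M=R.from_euler('xyz',s["tcp_rot"],degrees=True).as_matrix()
for P,col in((t,(0,0,255)),(t+22*M[:,2],(0,255,0)),(t+22*M[:,2]+42*M[:,1],(255,0,0)),(pose(0,71,0)[0]*[1,1,0]+[0,0,71],(255,0,255))):
    q=((project(sn,P)[0]-[x0,y0]+.5)*2.4).astype(int); cv2.circle(c,tuple(int(v) for v in q),4,col,1)
cv2.imwrite("pics/hover.png",c)
```

```text
1.8 [532.893  89.734 302.71 ] [ 13.441  -4.086  93.131 -14.84   89.067  -7.519]
[   0.867   -0.655 -238.812   -0.      -0.002    0.001]
```

View pics/hover.png

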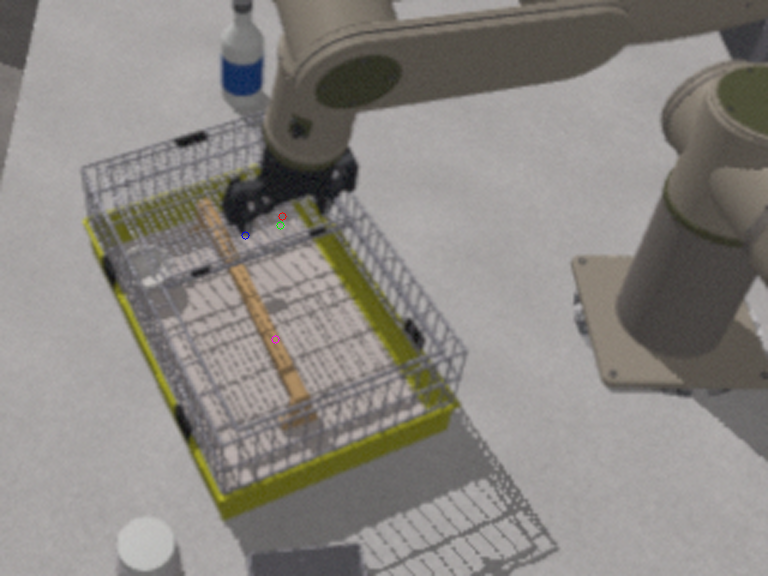

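The view shows the gripper over the hatch; the magenta grasp point (275,339) sits on the bar. Before I descend, I'll check how high the wrist and forearm will be above the roof.

Run:
```python
from h import *
s=r.sense(); sn=vision.snapshot("side"); t=s["tool_pos"]; M=R.from_euler('xyz',s["tcp_rot"],degrees=True).as_matrix()
for L in (100,150,200,250,300): print(L,(project(sn,t-L*M[:,2])[0]-[230,100]+.5)*2.4)
```

```text
100 [295.8 170.4]
150 [302.9 144.3]
200 [310.7 115.9]
250 [319.2  84.9]
300 [328.6  51. ]
```

step_arm:
  targets:
    - [[1,-1,-20,0,0,0],[1,-1,-40,0,0,0],[1,-1,-60,0,0,0],[1,-1,-80,0,0,0],[1,-1,-100,0,0,0],[1,-1,-120,0,0,0]]

```text
time: 2.4
tool_pos: [533.2, 91.7, 182.8]
tcp_rot: [180.0, 14.9, 111.2]
ft_force: [0.4, 0.5, 0.1]
finger_gap: 85.6
grip_force: 0.0
```

step_arm:
  targets:
    - [[0,0,-20,0,0,0],[0,0,-40,0,0,0],[0,0,-60,0,0,0],[0,0,-80,0,0,0],[0,0,-100,0,0,0],[0,0,-112,0,0,0],[0,0,-118,0,0,0],[0,0,-118,0,0,0],[0,0,-118,0,0,0]]

```text
time: 3.15
tool_pos: [533.9, 90.7, 66.0]
tcp_rot: [180.0, 15.0, 111.2]
ft_force: [-0.1, 0.9, 0.4]
finger_gap: 85.4
grip_force: 0.0
```

Run:
```python
from h import *
np.set_printoptions(precision=3,suppress=True)
s=r.sense(); t=s["tool_pos"]; print(t,s["ft_force"],delta(*pose(0,61,0)))
im=[]
M=R.from_euler('xyz',s["tcp_rot"],degrees=True).as_matrix()
for n,(x0,y0) in(("side",(270,150)),("top",(210,150))):
    sn=vision.snapshot(n); c=cv2.resize(sn["img"][y0:y0+160,x0:x0+130],None,fx=3,fy=3,interpolation=cv2.INTER_CUBIC)
    for P in (t+3*M[:,2],t+22*M[:,2]+45*M[:,1],t+22*M[:,2]-45*M[:,1]):
        q=((project(sn,P)[0]-[x0,y0]+.5)*3).astype(int); cv2.circle(c,tuple(int(v) for v in q),3,(0,0,255),1)
    im.append(c)
cv2.imwrite("pics/low.png",np.hstack(im))
```

```text
[533.937  90.745  66.018] [-0.094  0.9    0.391] [-0.176 -1.666 -2.12  -0.     0.    -0.003]
```

View pics/low.png

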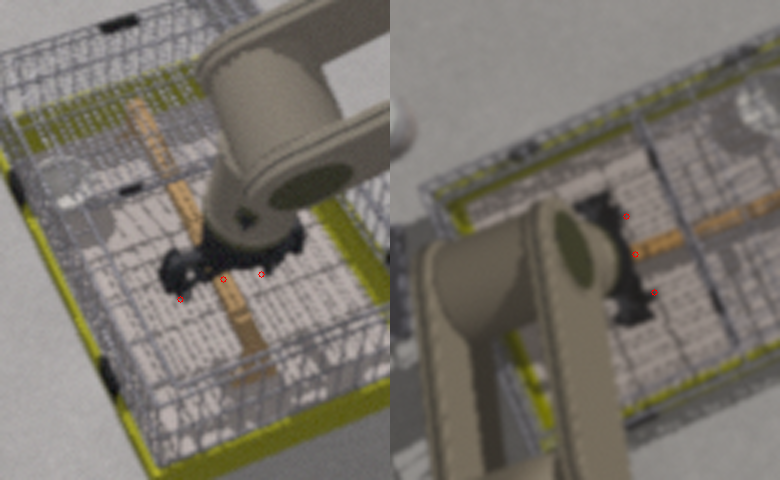

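Fingers straddle the bar in both views (bar at about (226,280) in the left crop). Closing.

step_arm:
  targets:
    - [[0,-1,-3,0,0,0],[0,-1,-3,0,0,0],[0,-1,-3,0,0,0],[0,-1,-3,0,0,0],[0,-1,-3,0,0,0],[0,-1,-3,0,0,0],[0,-1,-3,0,0,0],[0,-1,-3,0,0,0],[0,-1,-3,0,0,0],[0,-1,-3,0,0,0],[0,-1,-3,0,0,0],[0,-1,-3,0,0,0]]
  fingers: 1
  newtons: 80

```text
time: 4.25
tool_pos: [533.9, 89.3, 62.5]
tcp_rot: [180.0, 15.0, 111.1]
ft_force: [1.1, 0.6, 3.1]
finger_gap: 18.9
grip_force: 79.3
```

step_arm:
  targets:
    - [[0,0,4,0,0,0],[0,0,10,0,0,0],[0,0,18,0,0,0],[0,0,26,0,0,0],[0,0,34,0,0,0],[0,0,42,0,0,0],[0,0,48,0,0,0],[0,0,48,0,0,0]]

```text
time: 4.92
tool_pos: [534.8, 89.5, 112.5]
tcp_rot: [179.8, 15.0, 111.1]
ft_force: [0.5, -0.2, -2.1]
finger_gap: 18.9
grip_force: 79.0
```

Run:
```python
from h import *
np.set_printoptions(precision=3,suppress=True)
s=r.sense(); t=s["tool_pos"]; print(t,s["ft_force"],s["wrist_torque"],s["finger_gap"],s["grip_force"])
im=[]
perch=frame(MID,YAW); dz=t[2]-62.5
for n,(x0,y0) in(("side",(270,150)),("top",(210,150))):
    sn=vision.snapshot(n); c=cv2.resize(sn["img"][y0:y0+160,x0:x0+130],None,fx=3,fy=3,interpolation=cv2.INTER_CUBIC)
    q=((project(sn,perch([(-10,-180,71+dz),(10,-180,71+dz),(10,180,71+dz),(-10,180,71+dz)]))-[x0,y0]+.5)*3).astype(np.int32)
    cv2.polylines(c,[q],True,(255,0,255),1)
    im.append(c)
cv2.imwrite("pics/lift1.png",np.hstack(im))
# waypoints relative to now
w=[(0,0,0),(10,10,5),(20,30,10),(24,42,15),(30,55,17.5),(30,65,21.5),(34,75,25),(44,84,26.5),(54,93,30),(66,94,30),(76,103,31),(86,113,35),(96,123,36),(106,133,39),(116,143,40),(126,153,41),(136,163,44),(146,173,45),(156,183,45),(166,193,45),(172,205,45)]
g0=(0,t[2]-2.9,0); p0,M0=pose(*g0)
for a,b,th in w: print(a,b,th,np.round(delta(*pose(a,t[2]-2.9+b,th),p0,M0),3))
```

```text
[534.839  89.507 112.513] [ 0.534 -0.181 -2.071] [0.318 0.148 0.006] 18.923026364103308 78.97879958152771
0 0 0 [0. 0. 0. 0. 0. 0.]
10 10 5 [-3.492  9.097 10.057  0.081  0.031  0.   ]
20 30 10 [-6.983 18.191 30.091  0.163  0.063 -0.   ]
24 42 15 [-8.323 21.681 42.102  0.244  0.094  0.   ]
30 55 17.5 [-10.426  27.16   55.099   0.285   0.109   0.   ]
30 65 21.5 [-10.351  26.965  65.083   0.35    0.134   0.   ]
34 75 25 [-11.72   30.531  75.057   0.407   0.156   0.   ]
44 84 26.5 [-15.276  39.794  84.042   0.432   0.166   0.   ]
54 93 30 [-18.795  48.964  93.      0.489   0.188   0.   ]
66 94 30 [-23.096  60.167  94.      0.489   0.188   0.   ]
76 103 31 [-26.661  69.455 102.986   0.505   0.194   0.   ]
86 113 35 [-30.174  78.605 112.921   0.57    0.219   0.   ]
96 123 36 [-33.74   87.895 122.903   0.587   0.225   0.   ]
106 133 39 [-37.271  97.095 132.843   0.635   0.244  -0.   ]
116 143 40 [-40.838 106.387 142.821   0.652   0.25    0.   ]
126 153 41 [-44.405 115.678 152.799   0.668   0.256   0.   ]
136 163 44 [-47.939 124.884 162.726   0.717   0.275   0.   ]
146 173 45 [-51.506 134.177 172.7     0.733   0.281   0.   ]
156 183 45 [-55.09  143.513 182.7     0.733   0.281   0.   ]
166 193 45 [-58.673 152.849 192.7     0.733   0.281   0.   ]
172 205 45 [-60.823 158.451 204.7     0.733   0.281   0.   ]
```

View pics/lift1.png

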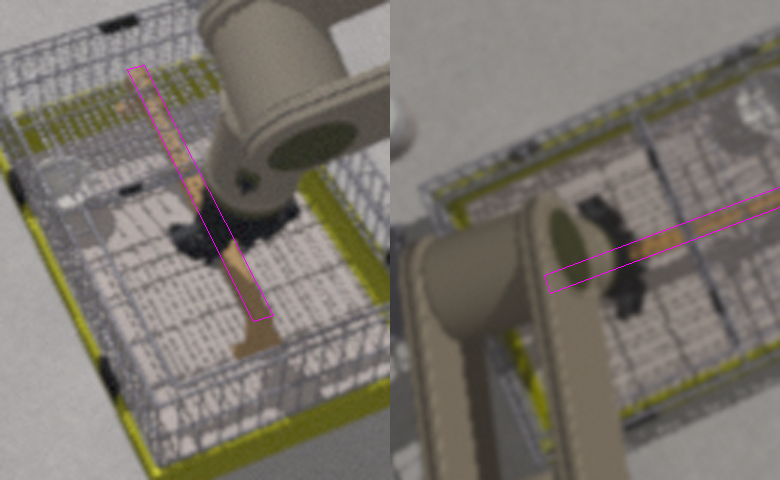

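The perch hangs level in the grip and matches the overlay, with end b at (135,70) in the left crop. Starting the tilt.

step_arm:
  targets:
    - [[-3.5,9,10,0.081,0.031,0],[-5,14,20,0.122,0.047,0],[-7,18,30,0.163,0.063,0],[-8,22,42,0.244,0.094,0],[-10.5,27,55,0.285,0.109,0],[-10.5,27,65,0.35,0.134,0],[-10.5,27,65,0.35,0.134,0]]

```text
time: 5.6
tool_pos: [524.5, 115.2, 177.0]
tcp_rot: [179.8, -6.6, 111.0]
ft_force: [1.2, -0.5, -1.7]
finger_gap: 18.9
grip_force: 79.0
```

Run:
```python
from h import *
s=r.sense(); print(s["tool_pos"],s["ft_force"],s["wrist_torque"],s["joint_pos"],delta(*pose(30,109.6+65,21.5)))
```

```text
[524.5 115.2 177. ] [ 1.2 -0.5 -1.7] [ 0. -0.  0.] [  2.8   1.6  99.8   6.4  80.6 -19.3] [-1.1  0.8  0.6 -0.   0.  -0. ]
```

step_arm:
  targets:
    - [[-1.4,3.6,10,0.057,0.022,0],[-5,12.8,19,0.082,0.032,0],[-8.4,22,28,0.139,0.054,0],[-12.7,33.2,29,0.139,0.054,0],[-16.3,42.5,38,0.155,0.06,0],[-20,51.6,48,0.22,0.085,0],[-23.4,61,58,0.237,0.091,0],[-23.4,61,58,0.237,0.091,0]]

```text
time: 6.27
tool_pos: [499.7, 178.8, 234.9]
tcp_rot: [179.8, -21.0, 111.2]
ft_force: [-0.1, 0.2, -0.5]
finger_gap: 19.0
grip_force: 79.0
```

Run:
```python
from h import *
s=r.sense(); t=s["tool_pos"];print(s["ft_force"],s["wrist_torque"]*1000,s["joint_pos"],delta(*pose(96,109.6+123,36)))
M=R.from_euler('xyz',s["tcp_rot"],degrees=True).as_matrix()
# perch frame axes from tool: level perch when tool leans LAM
_,M0=pose(0,0,0); Rp=M@M0.T@R.from_euler('z',YAW,degrees=True).as_matrix()
g=t+3*M[:,2]; q=lambda P:g+(np.array(P)-[0,S,0])@Rp.T
A,B=q([(0,180,0)])[0],q([(0,-180,0)])[0]
C=R.from_euler('z',24.8,degrees=True).as_matrix()
for e in(A,B): print("cage frame",(e-[561.5,25,0])@C)
sn=vision.snapshot("side"); x0,y0=230,110; c=cv2.resize(sn["img"][y0:y0+200,x0:x0+240],None,fx=3,fy=3,interpolation=cv2.INTER_CUBIC)
for L in([(-10,-180,10),(10,-180,10),(10,180,10),(-10,180,10)],[(-25,180,-55),(25,180,-55),(25,166,-55),(-25,166,-55)],[(-25,-180,-55),(25,-180,-55),(25,-166,-55),(-25,-166,-55)]):
    cv2.polylines(c,[((project(sn,q(L))-[x0,y0]+.5)*3).astype(np.int32)],True,(255,0,255),1)
cv2.imwrite("pics/tilt.png",c)
```

```text
[-0.1  0.2 -0.5] [-186.2  -83.3    7.3] [  1.3   0.6  96.8  19.8  89.9 -21.1] [ 0.4 -1.8  0.5 -0.   0.  -0. ]
cage frame [ 13.2 243.3 287.9]
cage frame [ -4.9 -47.4  76.3]
```

View pics/tilt.png

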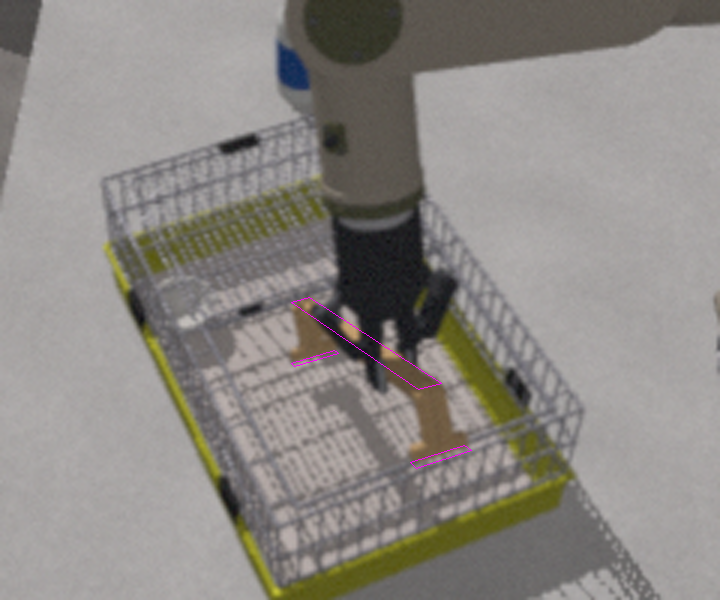

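The tilted perch matches the overlay: end a is 288 mm up, end b is at 76 mm inside the cage, and nothing is touching. Continuing out along the axis.

step_arm:
  targets:
    - [[-3.5,9,10,0.048,0.019,0],[-7,18.5,20,0.065,0.025,0],[-10.7,28,30,0.081,0.031,0],[-14,37,40,0.13,0.05,0],[-18,46,50,0.146,0.056,0],[-21.4,55.6,60,0.146,0.056,0],[-25,65,70,0.146,0.056,0],[-27,70,82,0.146,0.056,0],[-27,70,100,0.146,0.056,0],[-27,70,120,0.146,0.056,0],[-27,70,140,0.146,0.056,0],[-27,70,150,0.146,0.056,0]]

```text
time: 7.32
tool_pos: [472.9, 247.9, 387.1]
tcp_rot: [179.6, -29.9, 111.3]
ft_force: [0.3, 0.9, -1.8]
finger_gap: 18.6
grip_force: 79.0
```

step_arm:
  targets:
    - [[0,0,10,0,0,0],[0,0,10,-0.08,-0.031,0],[0,0,10,-0.163,-0.063,0],[0,0,10,-0.244,-0.094,0],[0,0,10,-0.325,-0.125,0],[0,0,10,-0.407,-0.156,0],[0,0,10,-0.489,-0.188,0],[0,0,10,-0.57,-0.219,0],[0,0,10,-0.652,-0.25,0],[0,0,10,-0.733,-0.281,0],[0,0,10,-0.733,-0.281,0],[0,0,10,-0.733,-0.281,0]]

```text
time: 8.32
tool_pos: [471.9, 248.6, 392.3]
tcp_rot: [-179.9, 14.9, 111.3]
ft_force: [0.5, -0.0, -0.9]
finger_gap: 19.1
grip_force: 79.0
```

Run:
```python
from h import *
s=r.sense(); t=s["tool_pos"];print(s["time"],t,s["tcp_rot"],s["ft_force"],s["wrist_torque"]*1000,s["grip_force"],s["qd"])
M=R.from_euler('xyz',s["tcp_rot"],degrees=True).as_matrix()
_,M0=pose(0,0,0); Rp=M@M0.T@R.from_euler('z',YAW,degrees=True).as_matrix()
g=t+3*M[:,2]; q=lambda P:g+(np.array(P)-[0,S,0])@Rp.T
print(q([(0,180,0),(0,-180,0)]),"tilt",np.degrees(np.arccos(Rp[2,2])))
sn=vision.snapshot("side"); x0,y0=200,90; c=cv2.resize(sn["img"][y0:y0+290,x0:x0+300],None,fx=2,fy=2,interpolation=cv2.INTER_CUBIC)
for L in([(-10,-180,10),(10,-180,10),(10,180,10),(-10,180,10)],[(-25,180,-55),(25,180,-55),(25,166,-55),(-25,166,-55)],[(-25,-180,-55),(25,-180,-55),(25,-166,-55),(-25,-166,-55)]):
    cv2.polylines(c,[((project(sn,q(L))-[x0,y0]+.5)*2).astype(np.int32)],True,(255,0,255),1)
cv2.imwrite("pics/final.png",c)
```

```text
8.3167 [471.9 248.6 392.3] [-179.9   14.9  111.3] [ 0.5 -0.  -0.9] [252.6  73.   24.1] 79.00656223297119 [-2.6 -0.8 -0.2  1.3 -0.1 -0.7]
[[437.7 336.4 389.6]
 [568.3   0.9 389. ]] tilt 0.1565731052512493
```

View pics/final.png

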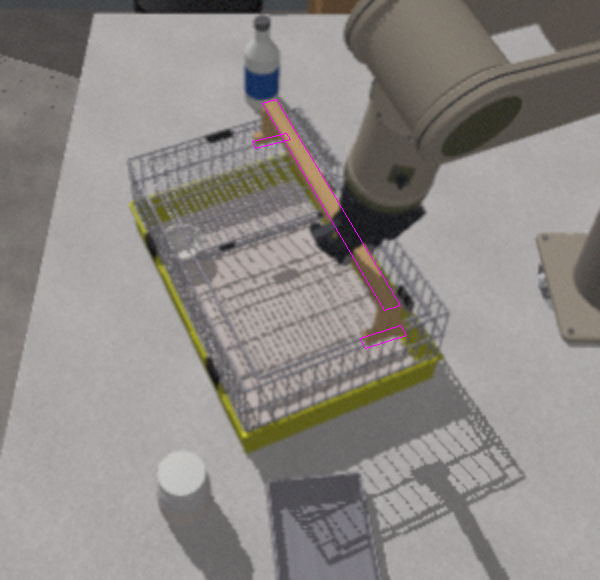

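The perch is level with its feet down, ends near (270,105) and (390,305) as the overlay predicts, at z ≈ 390 mm. Let it settle, then hand in.

step_arm:
  targets:
    - [[0,0,0,0,0,0],[0,0,0,0,0,0],[0,0,0,0,0,0],[0,0,0,0,0,0],[0,0,0,0,0,0],[0,0,0,0,0,0]]

```text
time: 8.87
tool_pos: [472.9, 246.9, 393.4]
tcp_rot: [-180.0, 15.0, 111.1]
ft_force: [-0.4, -0.3, -1.3]
finger_gap: 18.8
grip_force: 79.0
```

```bash
python3 -c "
from bench import r
print(r.sense()['qd'].round(2)); print(r.hand_in())"
```

```text
[ 0.36  0.03  0.04 -0.07 -0.01  0.14]
the job is handed in; nothing more can be done
None
```

The perch came out end first through the hatch and I handed the job in with it held level, feet down, bar at about 390 mm and so clear of the cage; no verdict came back, and no push on the cage or other items showed in the force readings or pictures.

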